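# Set the guide foot of a fret-slotting jig to its setting block

### The arm

A 7-joint arm with a two-finger parallel gripper is mounted at the origin on the work surface. World frame = base frame: x ahead of the robot, y to its left, z up, the work surface at z = 0. Lengths are in m, angles in degrees, forces in N, time in s.
With the tool pointing down it reaches from about 0.425 to 0.875 m from the base axis. Payload 4.7 kg.
Tool frame: the origin (TCP) lies between the finger pads; the fingertips stand env.finger_overhang ahead of it and the grasp point (between the pads) lies 5 mm behind it (env.finger_overhang is the distance from the TCP to the fingertips, in m); z points along the fingers, y is the line along which they close (so a half turn about z gives the same grasp; the last joint's range is limited). The gripper opens to 87 mm and grips with 3 to 60 N. Pads are 19 mm wide; open, the fingers measure 117 mm over their backs; the gripper's body (75 mm by 190 mm) begins 51 mm behind the grasp point.
Start: joints at [73.402, 18.392, -4.016, 83.108, 1.295, 78.541, -3.26], TCP at [0.194, -0.62, 0.237] pointing down, gripper open.
Joint ranges: [-163.93, 163.93], [-17.29, 119.83], [-79.2, 71.16], [3.27, 140.29], [-89.18, 269.18], [5.43, 117.66], [-154.24, 154.24]. Speed limits (degrees/s): [147.25, 147.25, 180, 180, 180, 180, 180].

### API

Orientations are given as [roll, pitch, yaw] about the fixed x, y, z axes, in that order (R = Rz(yaw) Ry(pitch) Rx(roll)).
In Python, from cell import telemetry, eyes, env, models gives the robot as it stands. The module is installed in compiled form; this text tells all that it offers.
- The arm moves only by the tool drive_tool, never from a script. Its arguments are lists of equal length, an entry for each row: "angular": the turn, a rotation vector about the tool's x, y, z in rad, a list of three; "delta_pos": the shift along the tool's x, y, z in cm, a list of three; "gripper": the finger opening in cm, from 0 to 8.7. A call has 1 to 20 rows; each row shifts and turns the commanded pose from where the row before left it, along the tool's axes as they then stand; what a row does not reach is not made up. A row lasts 1/10 s, in which the tool goes at most 50 mm and 8.59 degrees, less where a joint would pass 70% of its speed; a pose out of reach is approached as far as the arm can. A call with a gripper value outside its range is refused whole. The fingers move at their own pace and stop on an object; "squeeze" is the grip in N (left out, the last holds). Time passes only in rows, so rows that do not move let the fingers close. It gives the time, the measured TCP pose, the force, the opening and the grip force at its end, in the units of the state.
- telemetry.get_obs(): the state, without advancing time (a new reading comes with each control period).
- eyes.read_camera(name): name is "scene" or "top" or "wrist"; returns a dict with "pixels" (400x640x3 uint8, red, green, blue), "mtx" (3x3 intrinsics, pixels), "origin" and "orientation" of the camera in the world. Camera axes: x right, y down, z forward; pixel columns grow to the right and rows downward; lengths in m; the calibration is good to about 2 mm. A picture is of the moment at which its call begins. There is no depth.
- env.sign_off(): hands the job in; it is judged then, once.
Trained networks look in a picture, given as the dict that the camera call returned (one of the last four; its "shot" number tells which), for a name from the list of things; names that differ only in an ending like _2 or _b are one class to them, and where a whole thing is asked for, a point or a joint stands for the part that bears it (a point fixed in the world has none). Each returns a list of dicts, best first, with "p" (0 to 1); they miss things now and then, are a little off and sometimes report something else, mostly with a low value. They report only what shows in the picture. A call takes as long as a camera call. They do not tell look-alikes from the thing itself.
- models.search_frame(picture, target): "centre" ([column, row] in pixels, amid what is visible of it).
- models.cut_out(picture, target): "pixels" (400x640 bool, what is visible of it) and "centre" ([column, row] in pixels, amid what is visible of it).
The state is a dict: "time_s": time; "qpos": joint angles; "joint_velocities": joint speeds; "effort": joint torques, N m; "tool_pos": TCP position; "tool_rot": TCP orientation; "force": force on the tool from outside, world axes, zero at the start; "wrist_torque": the same for the moment, N m; "grip_width": finger opening in m; "grasp_force": force on a finger pad.
Only numpy, scipy, OpenCV 4.12 (cv2) and the standard library are available. Lean on these libraries where they do the work, as an engineer would, in place of code of your own. Each camera call takes 0.05 s, during which the arm holds its last target. There are 200 camera calls.

### The job

Fit the T-handled key on the square screw head of the jig and, turning the screw only with it and taking it afresh as needed, lower the sprung brass foot until it bears lightly on the wooden setting block lying beneath it: its spring pressed in by about 3 mm, never nearly solid, and the block not shifted. Leave the key seated on the screw. Then take the block by its free end, draw it about 20 mm out along its length so that it drags under the foot, and leave it there, flat on the bed and still under the foot.

Things in the scene. Friction and masses are not known exactly. Their poses are not given: they have to be found in the camera images.
- jig: The fixed jig; origin on the bench below the screw's axis, z up. Grey laminate bed: 150 mm along x (centred), y from -205 to +75 mm, top 20 mm above the bench. A dark wooden column (35 x 60 mm) at x = -52 mm carries an arm 50 mm wide over the foot, x from -70 to +42 mm, height 95 to 125 mm, with a 6 mm brass bush on top.
- screw: Square steel head, 18 x 18 mm, 20 mm high, of the vertical screw above the jig's arm. Origin: centre of its flat top; x and y square to its flats, z up. Clockwise from above lowers screw and foot by 8 mm a turn; it stays where left (friction 0.06 N m). At the start the foot is 5.5 to 7.5 mm clear of the block.
- foot_face (a point): Centre of the flat underside of the brass foot (a disc 32 mm in diameter, 10 mm thick), which hangs on a spring below the screw and does not turn.
- foot (a joint): How far the foot's spring is pressed in, m: 0 while the foot hangs free, 0.010 when solid. Spring 1 N per mm. The block drags properly between 1 and 6 mm.
- block_center (a point): Centre of the setting block, plain pale wood, 180 mm long (y) x 40 mm (x) x 30 mm high (z), 0.17 kg, loose, lying flat on the bed beneath the foot. Its y axis is its length; the end towards -y sticks out some 140 mm from the screw's axis and is free to be taken.
- key_center (a point): The T-handled key, loose, 0.25 kg, standing upright on the bench on its socket, 96 mm high. Point on its axis at half height, 48 mm above its lower end; z up. Steel socket 34 mm square, 28 mm high: square hole 21 mm across (sides along x and y), 22 mm deep, mouth flared. Seated on the screw head this point is 26 mm above the head's top and the key stands by itself.
- key_handle (a point): Middle of the key's handle, 37 mm above key_center: a dark wooden bar 80 mm long (along its x) x 16 mm (y) x 22 mm high (z), on a 16 mm round shaft.
Mind the look-alikes: they are no part of the job. Leave any black look-alike of the part that bears block_center alone. What is shaped like the part that bears key_center but orange is not meant.

How it is judged (in metres and radians):
On the way, in this order (a step that is already met when the one before it is completed fails the run):
1. the key is seated on the screw head, the foot still clear of the block (distance between key_center and screw below 0.036 m and value of joint foot below 0.0005 m), for 0.1 s.
2. with the key, the foot is screwed down on the block, its spring pressed in 1 to 6 mm, the block within 11 mm of where it was (distance between key_center and screw below 0.036 m and value of joint foot between 0.001 and 0.006 m and distance of block_center from where it was at the start of the episode below 0.011 m), for 0.3 s.
3. the block is drawn 12 to 40 mm out under the foot's drag (distance of block_center from where it was at the start of the episode between 0.012 and 0.04 m and y of block_center in the frame of jig below -0.052 m and value of joint foot between 0.001 and 0.006 m), for 0.2 s.
At the end, for the whole second after the job is handed in: The foot bears on the block with its spring pressed in 1 to 6 mm; the block lies flat on the bed under the foot, 12 to 40 mm from where it began, drawn towards its free end; the key stands seated on the screw head (its centre within 36 mm of the head's top) (all of step 3 and angle between block_center's own z axis and vertical below 0.06 rad and height (world z) of block_center below 0.039 m and distance between key_center and screw below 0.036 m); the robot touches nothing.
It fails at once if the foot's spring is driven nearly solid (over 8.5 mm) (value of joint foot above 0.0085 m).
It fails at once if the fingers turn the screw directly (contact force between the fingers and screw above 2 N).
It also fails if it takes over 72 s, if anything falls off the work surface, if the arm or the gripper's body presses on something with over 40 N, if the wrist force passes 120 N, or if a joint passes its speed limit or range.

## Working session

There is one attempt and no reset: what is moved stays moved. The work goes in short steps, Python scripts to look and compute and a tool call to move; the robot and the scene stay as the last step left them, time stands still between calls to the robot, and variables do not carry over. Pictures are saved under pics/ and viewed, at most 10 in all, crops included, and the job is handed in when it is done.

Besides the shell and the picture viewer there is one more tool, called as name(argument=value, ...) on one line, values as JSON. drive_tool: Moves the arm, as the interface text tells. Its arguments: {"type":"object","properties":{"angular":{"type":"array","items":{"type":"array","items":{"type":"number"}}},"delta_pos":{"type":"array","items":{"type":"array","items":{"type":"number"}}},"gripper":{"type":"array","items":{"type":"number"}},"squeeze":{"type":"number"}},"required":["angular","delta_pos","gripper"]}

```bash
mkdir -p pics; cat > h.py <<'E'
import numpy as np, cv2
from cell import telemetry, eyes, env, models
from scipy.spatial.transform import Rotation as R
def rot(o):
    o=np.array(o,float)
    return o if o.shape==(3,3) else (R.from_quat(o).as_matrix() if o.shape==(4,) else R.from_euler('xyz',o,degrees=True).as_matrix())
def ray(p,uv):
    d=rot(p['orientation'])@np.linalg.solve(np.array(p['mtx']),[uv[0],uv[1],1.]); return np.array(p['origin']),d/np.linalg.norm(d)
def onz(p,uv,z):
    o,d=ray(p,uv); return o+d*(z-o[2])/d[2]
def tri(*pu):
    A=np.zeros((3,3));b=np.zeros(3)
    for p,uv in pu:
        o,d=ray(p,uv);M=np.eye(3)-np.outer(d,d);A+=M;b+=M@o
    return np.linalg.solve(A,b)
def proj(p,X):
    c=rot(p['orientation']).T@(np.array(X)-np.array(p['origin']));u=np.array(p['mtx'])@c;return u[:2]/u[2]
def save(p,name,crop=None,f=1):
    im=p['pixels'][:,:,::-1]
    if crop: im=im[crop[1]:crop[3],crop[0]:crop[2]]
    cv2.imwrite('pics/'+name,cv2.resize(np.ascontiguousarray(im),None,fx=f,fy=f,interpolation=cv2.INTER_CUBIC))
E
python3 - <<'E'
from h import *
np.set_printoptions(precision=4,suppress=True)
print(telemetry.get_obs(), env.finger_overhang)
ims=[]
for n in ['scene','top']:
    p=eyes.read_camera(n); print(n,p['origin'],p['orientation'],p['mtx']); save(p,n+'0.png')
    for t in ['jig','screw','foot_face','block_center','key_center','key_handle']:
        print(t,[(np.round(d['centre'],1),round(d['p'],2)) for d in models.search_frame(p,t)[:4]])
E
```

```text
{'time_s': 0.0, 'qpos': array([73.4023, 18.439 , -4.0181, 83.1763,  1.2958, 78.5408, -3.2603]), 'joint_velocities': array([-0.0264, -0.0167,  0.0373, -0.009 , -0.0328, -0.0183, -0.0412]), 'effort': array([  0.0003, -49.1292,  -0.4035, -31.2529,  -0.0639,   0.0439,
         0.0002]), 'tool_pos': array([ 0.1942, -0.6197,  0.2355]), 'tool_rot': array([-179.8892,    0.0059,   17.4098]), 'force': array([-0.2596, -0.525 ,  0.1841]), 'wrist_torque': array([0.0312, 0.0267, 0.029 ]), 'grasp_force': 0.0, 'grip_width': 0.08684476448555462} 0.014
scene [1.2334 0.0989 0.6704] [-123.552     0.9992  109.678 ] [[403.5369   0.     320.991 ]
 [  0.     403.5369 198.1857]
 [  0.       0.       1.    ]]
jig [(array([396.8, 284.9]), 0.86), (array([410.8, 272.1]), 0.56)]
screw [(array([417.3, 233.2]), 0.5)]
foot_face [(array([249.2, 247.6]), 0.56)]
block_center [(array([398.2, 219.8]), 0.96), (array([386.6, 271.7]), 0.65)]
key_center [(array([222.6, 215.3]), 0.96), (array([247. , 248.3]), 0.75)]
key_handle [(array([249.3, 250.3]), 0.85), (array([219.7, 213.1]), 0.61)]
top [ 0.2915 -0.1828  1.108 ] [-169.0768    0.3453  -89.234 ] [[433.196    0.     311.4679]
 [  0.     433.196  197.7461]
 [  0.       0.       1.    ]]
jig [(array([245.5, 176.3]), 0.56)]
screw [(array([207.3, 158.9]), 0.6)]
foot_face [(array([373.1, 158.4]), 0.47)]
block_center [(array([247.6, 167.6]), 0.83), (array([241.2, 258.7]), 0.82)]
key_center [(array([373.9, 158.9]), 0.74), (array([419.4, 181.8]), 0.66)]
key_handle [(array([373.5, 157.6]), 0.9), (array([418.9, 182.5]), 0.75)]
```

View pics/scene0.png

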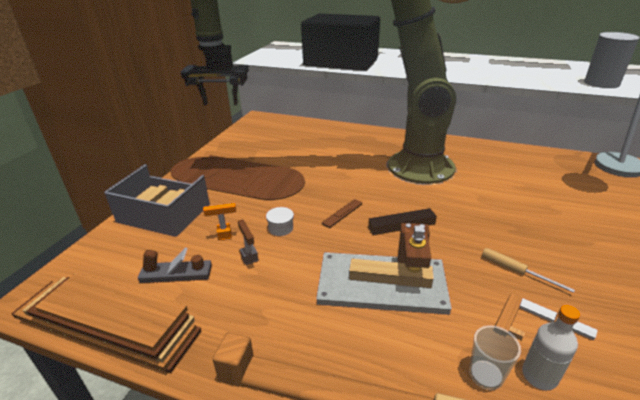

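View pics/top0.png

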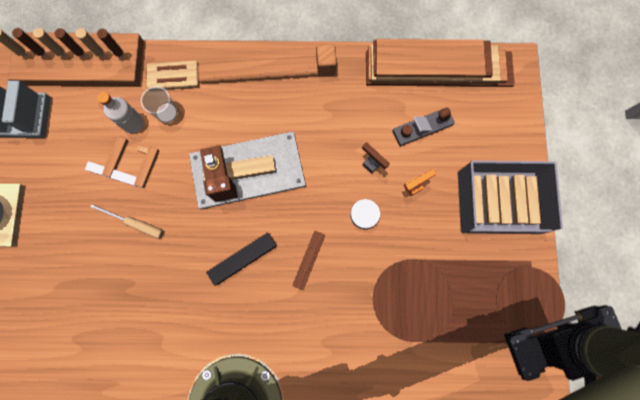

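Scene: the real key is the dark-handled one (scene 248,240; top 374,158) and the orange one (scene 222,215; top 419,182) is the look-alike. The pale block is under the jig's arm (top 250,167; scene 390,271). The black bar (top 241,259; scene 400,220) is its look-alike. The screw is at top (210,158), scene (418,233).

```bash
python3 - <<'E'
from h import *
np.set_printoptions(precision=4,suppress=True)
s=eyes.read_camera('scene'); t=eyes.read_camera('top')
def pick(p,n,near):
    L=models.cut_out(p,n); return min(L,key=lambda d:np.hypot(*(np.array(d['centre'])-near)))
for n,a,b in [('key_handle',(249,250),(373,158)),('key_center',(247,248),(374,159)),('screw',(417,233),(207,159)),('block_center',(387,272),(248,168))]:
    A=pick(s,n,a);B=pick(t,n,b); X=tri((s,A['centre']),(t,B['centre']))
    print(n,A['centre'],B['centre'],X,proj(s,X)-A['centre'])
    ys,xs=np.nonzero(B['pixels']);r=cv2.minAreaRect(np.c_[xs,ys].astype(np.float32)); bp=cv2.boxPoints(r)
    z={'key_handle':.085,'key_center':.085,'screw':.155,'block_center':.05}[n]
    print([onz(t,q,z)[:2] for q in bp])
hsv=cv2.cvtColor(t['pixels'],cv2.COLOR_RGB2HSV)
m=((hsv[...,1]<50)&(hsv[...,2]>90)).astype(np.uint8); m[:125]=0;m[215:]=0;m[:,:180]=0;m[:,315:]=0
n,l,st,c=cv2.connectedComponentsWithStats(m);k=1+st[1:,4].argmax();ys,xs=np.nonzero(l==k)
bp=cv2.boxPoints(cv2.minAreaRect(np.c_[xs,ys].astype(np.float32)));print(bp,[onz(t,q,.02) for q in bp])
save(t,'crop1.png',(180,120,440,220),3)
E
```

```text
key_handle [246.7, 248.3] [371.6, 158.5] [ 0.6017 -0.3266  0.0402] [0.3596 0.0458]
[array([ 0.598 , -0.2731]), array([ 0.6342, -0.3078]), array([ 0.575 , -0.3644]), array([ 0.5395, -0.3298])]
key_center [247.3, 246.2] [373.7, 160.5] [ 0.5955 -0.3301  0.041 ] [-0.359  -0.0472]
[array([ 0.5967, -0.2719]), array([ 0.6342, -0.3078]), array([ 0.5762, -0.3632]), array([ 0.5394, -0.3274])]Traceback (most recent call last):
  File "<stdin>", line 7, in <module>
  File "<stdin>", line 5, in pick
ValueError: min() iterable argument is empty
```

```bash
python3 - <<'E'
from h import *
np.set_printoptions(precision=4,suppress=True)
s=eyes.read_camera('scene'); t=eyes.read_camera('top')
hsv=cv2.cvtColor(t['pixels'],cv2.COLOR_RGB2HSV)
m=((hsv[...,1]<50)&(hsv[...,2]>90)).astype(np.uint8); m[:125]=0;m[215:]=0;m[:,:180]=0;m[:,315:]=0
n,l,st,c=cv2.connectedComponentsWithStats(m);k=1+st[1:,4].argmax();ys,xs=np.nonzero(l==k)
bp=cv2.boxPoints(cv2.minAreaRect(np.c_[xs,ys].astype(np.float32)));print(bp,[onz(t,q,.02) for q in bp])
w=eyes.read_camera('wrist');print(w['origin'],w['orientation'],w['mtx'][0])
a=t['pixels'][120:220,180:440];b=s['pixels'][190:320,180:460]
a=cv2.resize(a,(780,300),interpolation=2);b=cv2.resize(b,(646,300),interpolation=2)
b=np.pad(b,((0,0),(0,134),(0,0)));cv2.imwrite('pics/crop1.png',np.vstack([a,b])[:,:,::-1])
E
```

```text
[[186.7903 153.6878]
 [293.3268 130.8585]
 [305.122  185.9024]
 [198.5854 208.7317]] [array([0.6146, 0.154 , 0.02  ]), array([ 0.6804, -0.1232,  0.02  ]), array([ 0.5322, -0.1567,  0.02  ]), array([0.4693, 0.114 , 0.02  ])]
[ 0.266  -0.5981  0.3858] [164.1633  -0.0378 -72.5484] [358.7422   0.     317.8989]
```

View pics/crop1.png

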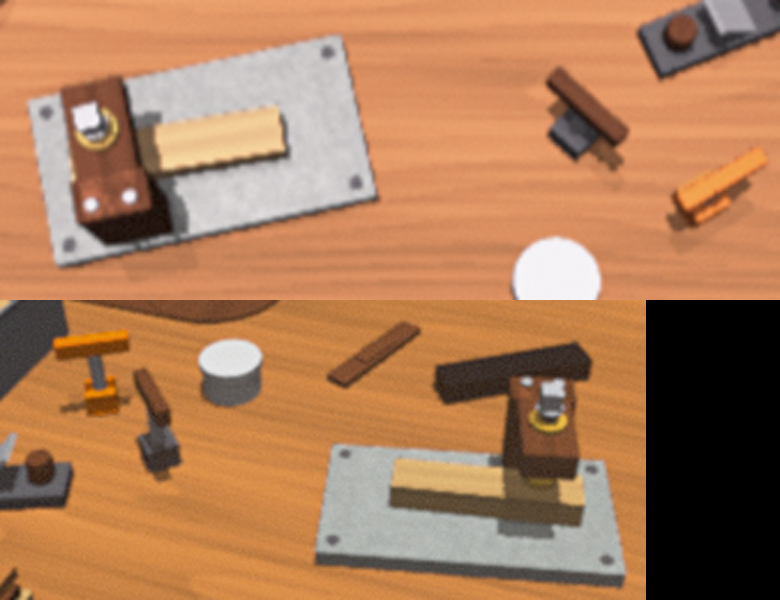

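The crop confirms the choice: the dark-handled steel key is the one I want. The pale block is on the jig, and the bright screw head is on the brown arm. Jig yaw is about 13.2°, with its origin at about (0.559, 0.060). I'll move above the key.

drive_tool(angular=[[0,0,0],[0,0,0],[0,0,0],[0,0,0],[0,0,0],[0,0,0],[0,0,0],[0,0,0],[0,0,0],[0,0,0],[0,0,0],[0,0,0],[0,0,0],[0,0,0],[0,0,-0.12],[0,0,-0.12],[0,0,-0.12],[0,0,-0.12],[0,0,-0.12],[0,0,0]], delta_pos=[[3.38,-1.13,0],[3.38,-1.13,0],[3.38,-1.13,0],[3.38,-1.13,0],[3.38,-1.13,0],[3.38,-1.13,0],[3.38,-1.13,0],[3.38,-1.13,0],[3.38,-1.13,0],[3.38,-1.13,0],[3.38,-1.13,0],[3.38,-1.13,0],[3.38,-1.13,0],[3.38,-1.13,0],[0,0,0],[0,0,0],[0,0,0],[0,0,0],[0,0,0],[0,0,0]], gripper=[8.7,8.7,8.7,8.7,8.7,8.7,8.7,8.7,8.7,8.7,8.7,8.7,8.7,8.7,8.7,8.7,8.7,8.7,8.7,8.7])

```text
time_s: 3.2
tool_pos: [0.5986, -0.3278, 0.2364]
tool_rot: [-180.0, -0.0, 51.8]
force: [0.2, -0.1, 0.0]
grip_width: 0.0872
grasp_force: 0.0
```

```bash
cat >> h.py <<'E'
def handle(p,n='key_handle',z=.096):
    # dark handle: cut-out, centre and axis
    out=[]
    for d in models.cut_out(p,n):
        ys,xs=np.nonzero(d['pixels']); r=cv2.minAreaRect(np.c_[xs,ys].astype(np.float32)); out.append((d['p'],np.round(d['centre'],1),np.round(r[0],1),np.round(r[1],1),[np.round(onz(p,q,z)[:2],4) for q in cv2.boxPoints(r)],np.round(p['pixels'][ys,xs].mean(0))))
    return out
E
python3 - <<'E'
from h import *
np.set_printoptions(precision=4,suppress=True)
o=telemetry.get_obs();print(o['time_s'],o['qpos'],o['tool_pos'],o['tool_rot'])
w=eyes.read_camera('wrist');print(w['origin'],w['orientation']);save(w,'w1.png')
for n in ['key_handle','key_center']:
    for r in handle(w,n): print(n,*r)
np.save('w1.npy',w,allow_pickle=True)
E
```

```text
3.2 [ 43.3636  24.0469 -23.3468  77.2549   9.4114  80.6012 -17.9021] [ 0.5986 -0.3278  0.2364] [-179.99     -0.0066   51.7992]
[ 0.645  -0.2692  0.3857] [164.1427  -0.0461 -38.1591]
key_handle 0.83 [345.  321.9] [345.2 305.1] [84.4 65.1] [array([ 0.5091, -0.408 ]), array([ 0.5624, -0.3711]), array([ 0.6028, -0.4359]), array([ 0.5503, -0.4773])] [178. 103.  43.]
key_handle 0.57 [317.7 192.4] [316.4 200.2] [33.9 95.2] [array([ 0.5575, -0.35  ]), array([ 0.6138, -0.2901]), array([ 0.6339, -0.3086]), array([ 0.5791, -0.37  ])] [74. 50. 39.]
key_center 0.78 [341.7 324.9] [345.2 305.7] [83.9 64.2] [array([ 0.5096, -0.4076]), array([ 0.5626, -0.3721]), array([ 0.6016, -0.4374]), array([ 0.5493, -0.4774])] [179. 104.  42.]
key_center 0.61 [316.3 191.9] [317.  199.9] [32.8 94.2] [array([ 0.5594, -0.3513]), array([ 0.6132, -0.2903]), array([ 0.6331, -0.3075]), array([ 0.5808, -0.3699])] [74. 49. 39.]
```

View pics/w1.png

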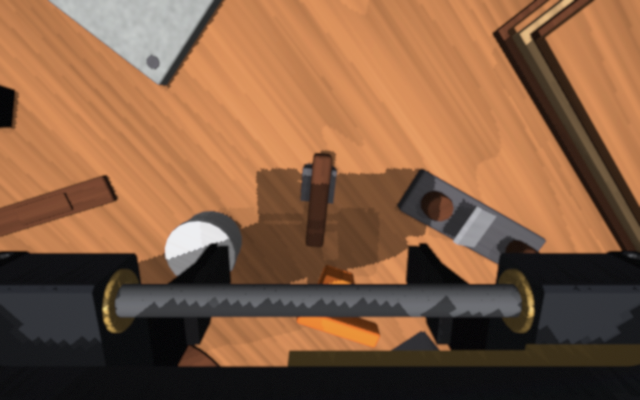

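The wrist picture shows the dark key upright, with its handle from (322,153) to (315,246) and the grey socket beneath. The orange one is at (340,320), clear of the approach except for the left-out end. Next I'll refine by colour and fuse with the top view.

```bash
cat >> h.py <<'E'
def brown(p,box):
    x0,y0,x1,y1=box; h=cv2.cvtColor(p['pixels'],cv2.COLOR_RGB2HSV).astype(int); rgb=p['pixels'].astype(int)
    m=((rgb[...,0]-rgb[...,2]>18)&(rgb[...,0]<130)&(rgb[...,0]>40)&(rgb[...,0]-rgb[...,1]>14)).astype(np.uint8)
    k=np.zeros_like(m);k[y0:y1,x0:x1]=1;m=m*k
    n,l,st,c=cv2.connectedComponentsWithStats(m);i=1+st[1:,4].argmax();return (l==i)
E
python3 - <<'E'
from h import *
np.set_printoptions(precision=4,suppress=True)
w=np.load('w1.npy',allow_pickle=True).item()
h=w['pixels']
m=brown(w,(295,140,345,255))
for y in range(148,252,6):
    x=np.nonzero(m[y])[0]; print(y,x.min() if len(x) else None,x.max() if len(x) else None,[tuple(h[y,c]) for c in (308,318)])
t=eyes.read_camera('top')
m=brown(t,(350,135,400,185)); ys,xs=np.nonzero(m);r=cv2.minAreaRect(np.c_[xs,ys].astype(np.float32));print(r,len(xs))
print([onz(t,q,.09)[:2] for q in cv2.boxPoints(r)], onz(t,r[0],.09))
print(tri((t,(209.3,159)),), ) if 0 else None
s=eyes.read_camera('scene')
X=tri((t,(209.3,159)),(s,(419.3,228.1)));print('screw',X,proj(t,X),proj(s,X))
E
```

```text
148 None None [(np.uint8(213), np.uint8(141), np.uint8(90)), (np.uint8(211), np.uint8(140), np.uint8(90))]
154 314 333 [(np.uint8(222), np.uint8(149), np.uint8(94)), (np.uint8(58), np.uint8(34), np.uint8(23))]
160 313 333 [(np.uint8(223), np.uint8(149), np.uint8(94)), (np.uint8(123), np.uint8(73), np.uint8(52))]
166 304 334 [(np.uint8(34), np.uint8(33), np.uint8(35)), (np.uint8(124), np.uint8(74), np.uint8(52))]
172 295 336 [(np.uint8(103), np.uint8(101), np.uint8(106)), (np.uint8(123), np.uint8(73), np.uint8(52))]
178 295 344 [(np.uint8(52), np.uint8(52), np.uint8(54)), (np.uint8(123), np.uint8(73), np.uint8(52))]
184 295 344 [(np.uint8(50), np.uint8(49), np.uint8(51)), (np.uint8(93), np.uint8(56), np.uint8(39))]
190 295 344 [(np.uint8(51), np.uint8(49), np.uint8(51)), (np.uint8(67), np.uint8(40), np.uint8(27))]
196 295 344 [(np.uint8(48), np.uint8(45), np.uint8(47)), (np.uint8(67), np.uint8(40), np.uint8(28))]
202 295 344 [(np.uint8(79), np.uint8(53), np.uint8(37)), (np.uint8(67), np.uint8(41), np.uint8(28))]
208 295 344 [(np.uint8(73), np.uint8(47), np.uint8(30)), (np.uint8(67), n
[... 276 characters left out ...]
int8(21)), (np.uint8(56), np.uint8(34), np.uint8(24))]
232 295 344 [(np.uint8(56), np.uint8(33), np.uint8(23)), (np.uint8(62), np.uint8(38), np.uint8(26))]
238 295 344 [(np.uint8(51), np.uint8(31), np.uint8(21)), (np.uint8(54), np.uint8(32), np.uint8(22))]
244 295 344 [(np.uint8(53), np.uint8(32), np.uint8(21)), (np.uint8(54), np.uint8(31), np.uint8(20))]
250 295 344 [(np.uint8(100), np.uint8(67), np.uint8(43)), (np.uint8(91), np.uint8(60), np.uint8(38))]
((350.5, 151.0), (8.0, 1.0), 90.0) 9
[array([ 0.6155, -0.2667]), array([ 0.6155, -0.2691]), array([ 0.5952, -0.269 ]), array([ 0.5951, -0.2666])] [ 0.6053 -0.2678  0.09  ]
screw [0.5597 0.0587 0.1645] [208.7246 159.072 ] [418.6529 228.1493]
```

```bash
python3 - <<'E'
from h import *
np.set_printoptions(precision=4,suppress=True)
w=np.load('w1.npy',allow_pickle=True).item();h=w['pixels'].astype(int)
for y in (158,164,228,236,240,244,246,248): print(y,[tuple(h[y,c]) for c in range(300,342,2)] if 0 else h[y,300:342:2,0])
print(h[146:166:2,322]); print(h[236:256:2,315,0])
for a,b in [((323,157),(315.5,246)),((323,159),(315.5,247))]:
    A,B=onz(w,a,.096),onz(w,b,.096);d=A-B;print((A+B)/2,np.linalg.norm(d),np.degrees(np.arctan2(d[1],d[0])))
c=onz(w,(309,157),.096);e=onz(w,(332,157),.096);
t=eyes.read_camera('top');print(t['pixels'][140:178:2,356:394:2,0].astype(int))
E
```

```text
158 [225 226 225 224 224 223 185 109 112 113 106 102 101 101  97  85  96 134
 201 220 221]
164 [215 209 156 110  88  88  78 103 120 124 122 116 113 115 111  90  94 151
 203 218 221]
228 [ 93  91  92  73  54  57  58  57  56  57  59  55  59  90  97  98  99 100
 101 101  99]
236 [101  98  90  59  51  54  55  55  56  54  53  50  92 116 112 112 113 115
 114 104  99]
240 [101 103  93  57  51  54  55  54  55  55  53  53  99 120 120 116 112 111
 110 101  97]
244 [ 98  99  96  68  53  53  54  55  55  54  52  65 107 119 121 121 118 115
 111 101  96]
246 [ 98  99  98  90  81  74  69  67  64  61  63  85 109 116 119 121 121 117
 113 104  95]
248 [ 97  98  97  99 101  99  94  91  87  85  88 102 108 112 117 119 120 119
 116 104  94]
[[204 136  87]
 [198 132  85]
 [159 105  67]
 [ 98  65  41]
 [ 50  31  21]
 [ 75  45  31]
 [102  61  42]
 [115  69  48]
 [116  70  48]
 [116  70  48]]
[ 56  55  55  55  55  66  90  95  97 100]
[ 0.5973 -0.3319  0.096 ] 0.07731275865575447 47.244370342961176
[ 0.5965 -0.3329  0.096 ] 0.07662834151986044 47.19723891015958
[[ 69  84  95 102 105 111 114 120 121 124 126 131 
[... 789 characters left out ...]
 130 131 133 138 138 140 142 141 142 141 136
  136]
 [107 114 118 119 122 124 128 132 134 132 137 140 139 140 140 142 137 139
  136]
 [111 115 118 122 124 125 130 132 131 134 138 139 140 141 142 142 136 134
  136]
 [111 117 119 120 124 128 131 133 130 135 139 141 143 143 140 138 139 136
  137]
 [113 116 118 123 126 128 129 133 134 138 138 142 140 142 141 138 137 138
  134]
 [114 116 121 125 125 130 131 136 136 139 140 140 142 143 140 138 136 135
  132]
 [117 120 121 124 128 129 132 133 136 141 141 140 141 142 138 139 137 135
  134]
 [119 118 122 126 131 131 132 136 140 140 141 141 142 143 140 136 137 137
  132]
 [116 118 123 127 131 130 134 137 139 141 141 142 144 140 138 136 136 132
  133]]
```

drive_tool(angular=[[0,0,0.08],[0,0,0],[0,0,0],[0,0,0]], delta_pos=[[-0.37,0.13,0],[0,0,3.5],[0,0,3.5],[0,0,0]], gripper=[8.7,8.7,8.7,8.7])

```text
time_s: 3.9
tool_pos: [0.5941, -0.3302, 0.1609]
tool_rot: [-179.4, 0.2, 47.2]
force: [-0.4, 0.1, -0.0]
grip_width: 0.0873
grasp_force: 0.0
```

```bash
python3 - <<'E'
from h import *
np.set_printoptions(precision=4,suppress=True)
o=telemetry.get_obs();print(o['time_s'],o['qpos'],o['tool_pos'],o['tool_rot'])
w=eyes.read_camera('wrist');print(w['origin'],w['orientation']);save(w,'w2.png',(230,120,410,300),3.3)
np.save('w2.npy',w,allow_pickle=True)
E
```

```text
3.9 [ 43.0925  26.368  -22.1037  82.7333  10.0062  73.4205 -22.7133] [ 0.5941 -0.3302  0.1609] [-179.45      0.1614   47.1693]
[ 0.6464 -0.2761  0.3099] [163.9821   0.4976 -42.7883]
```

View pics/w2.png

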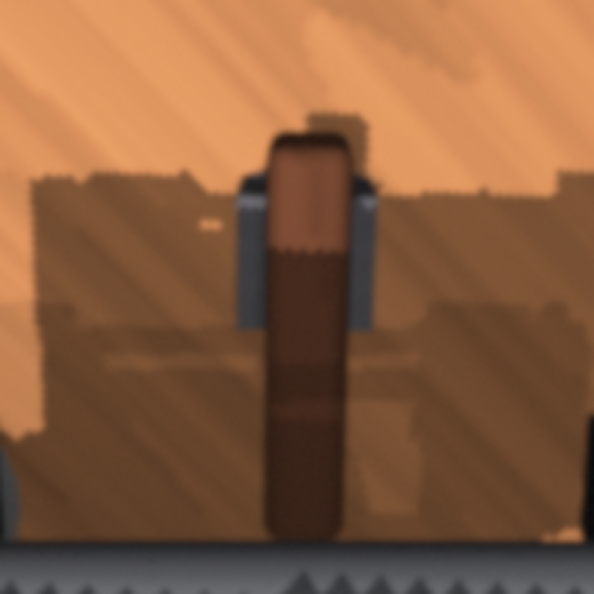

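The close view shows the key's handle centred between the fingers. The far end is at full-image pixel (323.5,165), the near end at about (322,282), and the socket lies square beneath.

```bash
python3 - <<'E'
from h import *
np.set_printoptions(precision=4,suppress=True)
a=np.load('w1.npy',allow_pickle=True).item();b=np.load('w2.npy',allow_pickle=True).item()
print(tri((a,(323,157)),(b,(323.5,165)))); print(tri((a,(315.5,246)),(b,(322,282))))
for z in (.09,.096):
    A,B=onz(b,(323.5,165),z),onz(b,(322,282),z);d=A-B;print((A+B)/2,np.linalg.norm(d),np.degrees(np.arctan2(d[1],d[0])))
o=telemetry.get_obs();print(o['time_s'],o['tool_pos'],o['tool_rot'])
print([onz(b,q,.028) for q in ((230+235/3.3,120+330/3.3),(230+372/3.3,120+330/3.3),(230+238/3.3,120+195/3.3),(230+378/3.3,120+195/3.3))])
E
```

```text
[ 0.623  -0.304   0.0896]
[ 0.571  -0.3596  0.0968]
[ 0.5957 -0.3327  0.09  ] 0.07987407839167131 46.728777172871965
[ 0.597  -0.3312  0.096 ] 0.07769457158576297 46.72877717287202
3.95 [ 0.5957 -0.3308  0.1641] [-179.6987    0.0864   47.1739]
[array([ 0.572 , -0.3326,  0.028 ]), array([ 0.5972, -0.3558,  0.028 ]), array([ 0.5962, -0.3082,  0.028 ]), array([ 0.6211, -0.3311,  0.028 ])]
```

drive_tool(angular=[[0,0,0],[0,0,0],[0,0,0],[0,0,0],[0,0,0],[0,0,0],[0,0,0],[0,0,0],[0,0,0],[0,0,0],[0,0,0]], delta_pos=[[0,0,2.5],[0,0,2.5],[0,0,2.5],[0,0,1.0],[0,0,0],[0,0,0],[0,0,0],[0,0,0],[0,0,0],[0,0,0],[0,0,0]], gripper=[8.7,8.7,8.7,8.7,8.7,1.0,1.0,1.0,1.0,1.0,1.0], squeeze=30)

```text
time_s: 5.05
tool_pos: [0.5974, -0.3315, 0.0817]
tool_rot: [180.0, 0.0, 47.2]
force: [-0.8, 0.5, -0.3]
grip_width: 0.047
grasp_force: 0.0
```

drive_tool(angular=[[0,0,0],[0,0,0],[0,0,0],[0,0,0],[0,0,0],[0,0,0],[0,0,0]], delta_pos=[[0,0,0],[0,0,0],[0,0,0],[0,0,0],[0,0,0],[0,0,0],[0,0,0]], gripper=[1.0,1.0,1.0,1.0,1.0,1.0,1.0])

```text
time_s: 5.75
tool_pos: [0.5973, -0.3314, 0.0815]
tool_rot: [-180.0, 0.0, 47.2]
force: [0.3, 0.5, 0.2]
grip_width: 0.0159
grasp_force: 29.9
```

drive_tool(angular=[[0,0,0],[0,0,0],[0,0,0],[0,0,0],[0,0,0],[0,0,0],[0,0,0],[0,0,0],[0,0,0],[0,0,0],[0,0,0],[0,0,0],[0,0,0],[0,0,0],[0,0,0],[0,0,0],[0,0,0],[0,0,0],[0,0,0]], delta_pos=[[0,0,-2],[0,0,-4],[0,0,-4],[0,0,-4],[0,0,-4],[0,0,-2],[0,0,-1],[3.13,-2.16,0],[3.13,-2.16,0],[3.13,-2.16,0],[3.13,-2.16,0],[3.13,-2.16,0],[3.13,-2.16,0],[3.13,-2.16,0],[3.13,-2.16,0],[3.13,-2.16,0],[3.13,-2.16,0],[3.13,-2.16,0],[0,0,0]], gripper=[1.0,1.0,1.0,1.0,1.0,1.0,1.0,1.0,1.0,1.0,1.0,1.0,1.0,1.0,1.0,1.0,1.0,1.0,1.0])

```text
time_s: 7.65
tool_pos: [0.6552, 0.0917, 0.2896]
tool_rot: [-179.6, -0.1, 47.8]
force: [-0.3, 1.8, -2.9]
grip_width: 0.0154
grasp_force: 30.0
```

drive_tool(angular=[[0,0,-0.134],[0,0,-0.134],[0,0,-0.134],[0,0,-0.134],[0,0,-0.134],[0,0,-0.134],[0,0,-0.134],[0,0,-0.134],[0,0,-0.134],[0,0,-0.134],[0,0,-0.134],[0,0,-0.134],[0,0,-0.134],[0,0,-0.134],[0,0,-0.134],[0,0,-0.134],[0,0,-0.134],[0,0,-0.134],[0,0,-0.134],[0,0,0]], delta_pos=[[0,0,0],[0,0,0],[0,0,0],[0,0,0],[0,0,0],[0,0,0],[0,0,0],[0,0,0],[0,0,0],[0,0,0],[0,0,0],[0,0,0],[0,0,0],[0,0,0],[0,0,0],[0,0,0],[0,0,0],[0,0,0],[0,0,0],[0,0,0]], gripper=[1.0,1.0,1.0,1.0,1.0,1.0,1.0,1.0,1.0,1.0,1.0,1.0,1.0,1.0,1.0,1.0,1.0,1.0,1.0,1.0])

```text
time_s: 9.65
tool_pos: [0.6564, 0.0821, 0.2897]
tool_rot: [180.0, -0.2, -166.9]
force: [-0.7, -0.1, -2.5]
grip_width: 0.0157
grasp_force: 30.0
```

```bash
python3 - <<'E'
from h import *
np.set_printoptions(precision=4,suppress=True)
o=telemetry.get_obs();print(o['time_s'],o['qpos'],o['tool_pos'],o['tool_rot'],o['grip_width'])
w=eyes.read_camera('wrist');print(w['origin'],w['orientation'],proj(w,(.559,.06,.1645)));save(w,'w3.png')
for d in models.search_frame(w,'screw'): print(d)
np.save('w3.npy',w,allow_pickle=True)
E
```

```text
9.65 [ 29.6378  28.782  -57.5369  74.8883  23.9142  88.9395  78.179 ] [0.6564 0.0821 0.2897] [ 179.9703   -0.1524 -166.8982] 0.015670445069410482
[0.5839 0.0648 0.4391] [164.2189  -0.0015 103.1432] [319.2461  69.1147]
{'centre': [314.6, 77.0], 'p': 0.97}
```

View pics/w3.png

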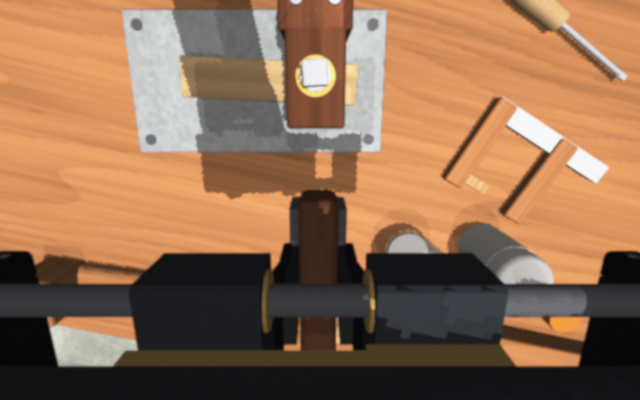

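The picture shows the screw head's bright top at about (314,73) in the brass bush on the arm. The held key is clear at (318,220), and the bed edges are parallel to the image rows. Now I'll measure the head exactly.

```bash
python3 - <<'E'
from h import *
np.set_printoptions(precision=4,suppress=True)
w=np.load('w3.npy',allow_pickle=True).item();t=eyes.read_camera('top');s=eyes.read_camera('scene')
g=w['pixels'].min(2)
m=(g>150).astype(np.uint8);m[:50]=0;m[105:]=0;m[:,:285]=0;m[:,345:]=0
n,l,st,c=cv2.connectedComponentsWithStats(m);k=1+st[1:,4].argmax();ys,xs=np.nonzero(l==k)
r=cv2.minAreaRect(np.c_[xs,ys].astype(np.float32));bp=cv2.boxPoints(r);print(r,st[k],g[58:96:3,295:335:3])
for z in (.160,.165,.17):
    P=[onz(w,q,z)[:2] for q in bp];print(z,onz(w,r[0],z)[:2],[np.round(np.linalg.norm(P[i]-P[i-1]),4) for i in range(4)],[np.round(np.degrees(np.arctan2(*(P[i]-P[i-1])[::-1]))%90,1) for i in range(4)])
for p,b in ((t,(195,145,225,175)),(s,(405,215,435,245))):
    g=p['pixels'].min(2);m=(g>150).astype(np.uint8);k=np.zeros_like(m);k[b[1]:b[3],b[0]:b[2]]=1;m*=k;ys,xs=np.nonzero(m)
    print(len(xs),xs.mean() if len(xs) else 0,ys.mean() if len(ys) else 0, onz(p,(xs.mean(),ys.mean()),.165) if len(xs) else 0)
a=cv2.resize(w['pixels'][45:110,280:350],(420,390),interpolation=2);b=cv2.resize(s['pixels'][215:290,380:440],(312,390),interpolation=2)
cv2.imwrite('pics/c4.png',np.hstack([a,b])[:,:,::-1])
E
```

```text
((316.0, 74.0), (34.0, 32.0), 90.0) [300  57  33  35 889] [[ 54  54  62 112 132 156 190 205 189 182 170  79  60  59]
 [ 54  56 127 232 235 235 238 239 241 240 238 137  74  59]
 [ 54  58 129 236 238 240 240 240 241 242 237 177 116  61]
 [ 58  72 130 235 238 239 239 241 240 242 238 233 143  81]
 [ 73 119 142 232 239 239 239 240 242 240 238 237 172 111]
 [ 83 123 139 229 239 239 240 240 241 240 239 236 191 124]
 [ 83 115 183 226 238 239 239 241 239 240 242 237 187 128]
 [ 73 108 166 223 238 240 240 240 239 242 243 237 160 119]
 [ 62 112 104 220 239 239 241 238 239 241 242 212 130  94]
 [ 55 101  89 163 181 182 175 168 163 155 149 128 119  66]
 [ 54  69 106  97 168 228 235 234 238 225 147 126  90  55]
 [ 55  55  82 122 124 146 172 167 152 129 124  97  58  55]
 [ 55  54  56  68 106 122 124 124 122 112  81  58  55  56]]
0.16 [0.5624 0.0584] [np.float64(0.0234), np.float64(0.0231), np.float64(0.0234), np.float64(0.0237)] [np.float64(12.4), np.float64(13.1), np.float64(13.8), np.float64(13.1)]
0.165 [0.5628 0.0585] [np.float64(0.023), np.float64(0.0227), np.float64(0.023), np.float64(0.0233)] [np.float64(12.4), np.float64(13.1), np.float64(13.8), np.float64(13.1)]
0.17 [0.5632 0.0586] [np.float64(0.0226), np.float64(0.0223), np.float64(0.0226), np.float64(0.0229)] [np.float64(12.4), np.float64(13.1), np.float64(13.8), np.float64(13.1)]
5 222.2 156.2 [0.5666 0.0285 0.165 ]
30 414.0 227.03333333333333 [0.5596 0.0493 0.165 ]
```

View pics/c4.png

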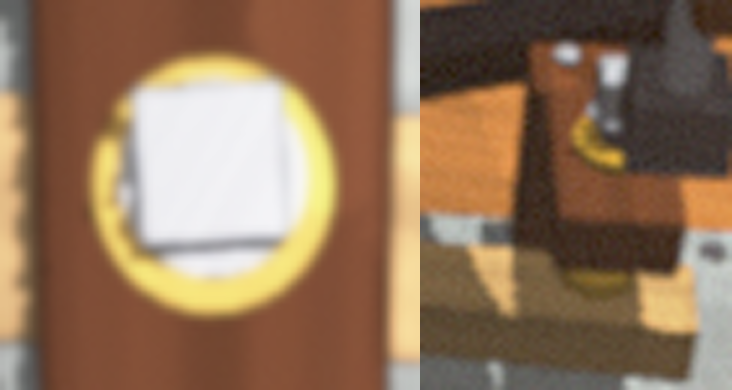

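The crop shows the head top's corners at crop pixels (133,85), (283,83), (290,237) and (143,243), turned about 2° to the jig. The scene crop shows the foot hanging under the arm, clear of the block. The key partly hides it.

```bash
python3 - <<'E'
from h import *
np.set_printoptions(precision=4,suppress=True)
w=np.load('w3.npy',allow_pickle=True).item()
C=[(280+x/6-.4,45+y/6-.4) for x,y in ((133,85),(283,83),(290,240),(143,243))]
for z in (.155,.1600,.165,.17):
    P=np.array([onz(w,q,z)[:2] for q in C]);print(z,P.mean(0),[np.round(np.linalg.norm(P[i]-P[i-1]),4) for i in range(4)],[np.round(np.degrees(np.arctan2(*(P[i]-P[i-1])[::-1]))%90,1) for i in range(4)])
# bush ring: outer circle centre crop (214,185) z .131
print('bush',onz(w,(280+214/6-.4,45+185/6-.4),.131))
E
```

```text
0.155 [0.5607 0.0572] [np.float64(0.0184), np.float64(0.0184), np.float64(0.0183), np.float64(0.0184)] [np.float64(16.3), np.float64(13.9), np.float64(16.3), np.float64(14.3)]
0.16 [0.5611 0.0573] [np.float64(0.0181), np.float64(0.0181), np.float64(0.018), np.float64(0.0181)] [np.float64(16.3), np.float64(13.9), np.float64(16.3), np.float64(14.3)]
0.165 [0.5615 0.0574] [np.float64(0.0178), np.float64(0.0178), np.float64(0.0177), np.float64(0.0177)] [np.float64(16.3), np.float64(13.9), np.float64(16.3), np.float64(14.3)]
0.17 [0.5619 0.0576] [np.float64(0.0175), np.float64(0.0175), np.float64(0.0173), np.float64(0.0174)] [np.float64(16.3), np.float64(13.9), np.float64(16.3), np.float64(14.3)]
bush [0.5614 0.0574 0.131 ]
```

drive_tool(angular=[[0,0,-0.037],[0,0,0],[0,0,0],[0,0,0],[0,0,0],[0,0,0],[0,0,0],[0,0,0]], delta_pos=[[0,0,0],[3.2,-0.45,0],[3.2,-0.1,0],[3.2,-0.06,0],[0,0,1],[0,0,1.5],[0,0,1],[0,0,0]], gripper=[1.0,1.0,1.0,1.0,1.0,1.0,1.0,1.0])

```text
time_s: 10.65
tool_pos: [0.5653, 0.0518, 0.2542]
tool_rot: [179.9, -0.2, -164.8]
force: [-1.1, -0.3, -2.8]
grip_width: 0.0157
grasp_force: 30.0
```

```bash
python3 - <<'E'
from h import *
np.set_printoptions(precision=4,suppress=True)
t=eyes.read_camera('top')
o=telemetry.get_obs();print(o['time_s'],o['qpos'],o['tool_pos'],o['tool_rot'],o['grip_width'],o['force'])
d=np.array([.5613,.0574,0])-o['tool_pos'];print(d,rot(o['tool_rot']).T@d*100)
E
```

```text
10.7 [ 44.7154  17.0501 -62.7532  91.781   15.2092  80.6644  85.7139] [0.5658 0.0521 0.2552] [ 179.896    -0.105  -164.7574] 0.015786061174800962 [ 0.3296 -0.4402 -2.3847]
[-0.0045  0.0053 -0.2552] [ 0.2463  0.5829 25.5214]
```

drive_tool(angular=[[0,0,0],[0,0,0],[0,0,0]], delta_pos=[[0.25,0.58,0],[0,0,0],[0,0,0]], gripper=[1.0,1.0,1.0])

```text
time_s: 11.0
tool_pos: [0.5622, 0.0573, 0.257]
tool_rot: [-180.0, 0.0, -164.7]
force: [0.0, -0.4, -1.8]
grip_width: 0.0158
grasp_force: 30.0
```

drive_tool(angular=[[0,0,0],[0,0,0],[0,0,0],[0,0,0],[0,0,0],[0,0,0],[0,0,0]], delta_pos=[[0.08,0,0],[0,0,0.5],[0,0,0.5],[0,0,0.5],[0,0,0.5],[0,0,0],[0,0,0]], gripper=[1.0,1.0,1.0,1.0,1.0,1.0,1.0])

```text
time_s: 11.7
tool_pos: [0.561, 0.0564, 0.2363]
tool_rot: [180.0, -0.0, -164.8]
force: [0.4, 0.6, -3.2]
grip_width: 0.0159
grasp_force: 30.0
```

drive_tool(angular=[[0,0,0],[0,0,0],[0,0,0],[0,0,0],[0,0,0],[0,0,0]], delta_pos=[[0,0,0.25],[0,0,0.25],[0,0,0.25],[0,0,0.25],[0,0,0],[0,0,0]], gripper=[1.0,1.0,1.0,1.0,1.0,1.0])

```text
time_s: 12.3
tool_pos: [0.561, 0.0563, 0.2264]
tool_rot: [180.0, -0.0, -164.8]
force: [-1.2, 0.8, -2.9]
grip_width: 0.0155
grasp_force: 30.0
```

drive_tool(angular=[[0,0,0],[0,0,0],[0,0,0],[0,0,0]], delta_pos=[[0,0,0.15],[0,0,0.15],[0,0,0],[0,0,0]], gripper=[1.0,1.0,1.0,1.0])

```text
time_s: 12.7
tool_pos: [0.5615, 0.0564, 0.2243]
tool_rot: [-180.0, 0.0, -164.8]
force: [-2.4, 0.3, 3.1]
grip_width: 0.0157
grasp_force: 30.0
```

drive_tool(angular=[[0,0,0.14],[0,0,0.14],[0,0,0.14],[0,0,0.14],[0,0,0.14],[0,0,0.14],[0,0,0.14],[0,0,0.14],[0,0,0.14],[0,0,0.14]], delta_pos=[[0,0,0.018],[0,0,0.018],[0,0,0.018],[0,0,0.018],[0,0,0.018],[0,0,0.018],[0,0,0.018],[0,0,0.018],[0,0,0.018],[0,0,0.018]], gripper=[1.0,1.0,1.0,1.0,1.0,1.0,1.0,1.0,1.0,1.0])

```text
time_s: 13.7
tool_pos: [0.5615, 0.0574, 0.2227]
tool_rot: [179.9, -0.0, 114.7]
force: [-1.7, 1.4, 4.9]
grip_width: 0.0153
grasp_force: 30.0
```

```bash
python3 - <<'E'
from h import *
np.set_printoptions(precision=4,suppress=True)
o=telemetry.get_obs();print(o)
E
```

```text
{'time_s': 13.7, 'qpos': array([ 34.5602,  13.5903, -49.4242,  95.3847,  10.5733,  75.8282,
         8.0474]), 'joint_velocities': array([ -8.9318,  -2.6044,  11.2766,   0.4022,  -3.7681,  -0.9707,
       -76.6432]), 'effort': array([  1.9034, -31.2478,  -4.5014, -28.9282,   0.8121,  -0.41  ,
         1.3517]), 'tool_pos': array([0.5615, 0.0574, 0.2227]), 'tool_rot': array([179.9112,  -0.017 , 114.7073]), 'force': array([-1.6628,  1.3825,  4.9135]), 'wrist_torque': array([0.4736, 0.3609, 0.0714]), 'grasp_force': 29.985983977094293, 'grip_width': 0.015264815939838859}
```

drive_tool(angular=[[0,0,0.14],[0,0,0.14],[0,0,0.14],[0,0,0.14],[0,0,0.14],[0,0,0.14],[0,0,0.14],[0,0,0.14],[0,0,0.14],[0,0,0.14],[0,0,0.14],[0,0,0.14],[0,0,0.14],[0,0,0.14],[0,0,0.14],[0,0,0.14],[0,0,0.14],[0,0,0],[0,0,0]], delta_pos=[[0,0,0.018],[0,0,0.018],[0,0,0.018],[0,0,0.018],[0,0,0.018],[0,0,0.018],[0,0,0.018],[0,0,0.018],[0,0,0.018],[0,0,0.018],[0,0,0.018],[0,0,0.018],[0,0,0.018],[0,0,0.018],[0,0,0.018],[0,0,0.018],[0,0,0.018],[0,0,0],[0,0,0]], gripper=[1.0,1.0,1.0,1.0,1.0,1.0,1.0,1.0,1.0,1.0,1.0,1.0,1.0,1.0,1.0,1.0,1.0,1.0,1.0])

```text
time_s: 15.6
tool_pos: [0.5617, 0.057, 0.2197]
tool_rot: [-179.9, -0.1, -21.1]
force: [-1.5, 0.9, 5.8]
grip_width: 0.0157
grasp_force: 30.0
```

```bash
python3 - <<'E'
from h import *
np.set_printoptions(precision=4,suppress=True)
o=telemetry.get_obs();print(o['qpos'],o['wrist_torque'])
E
```

```text
[  21.4789   10.9281  -33.6924   96.0193    6.2498   74.8418 -124.5105] [ 0.4495  0.4038 -0.0442]
```

drive_tool(angular=[[0,0,0],[0,0,0],[0,0,0],[0,0,0],[0,0,0],[0,0,0],[0,0,0],[0,0,-0.1428],[0,0,-0.1428],[0,0,-0.1428],[0,0,-0.1428],[0,0,-0.1428],[0,0,-0.1428],[0,0,-0.1428],[0,0,-0.1428],[0,0,-0.1428],[0,0,-0.1428],[0,0,-0.1428],[0,0,-0.1428],[0,0,-0.1428]], delta_pos=[[0,0,0],[0,0,0],[0,0,0],[0,0,0],[0,0,0],[0,0,-2],[0,0,-2.5],[0,0,0],[0,0,0],[0,0,0],[0,0,0],[0,0,0],[0,0,0],[0,0,0],[0,0,0],[0,0,0],[0,0,0],[0,0,0],[0,0,0],[0,0,0]], gripper=[4.5,4.5,4.5,4.5,4.5,4.5,4.5,4.5,4.5,4.5,4.5,4.5,4.5,4.5,4.5,4.5,4.5,4.5,4.5,4.5])

```text
time_s: 17.6
tool_pos: [0.5612, 0.0562, 0.2636]
tool_rot: [-180.0, 0.0, 85.3]
force: [-0.3, 0.0, 0.2]
grip_width: 0.0447
grasp_force: 0.0
```

drive_tool(angular=[[0,0,-0.1428],[0,0,-0.1428],[0,0,-0.1428],[0,0,-0.1428],[0,0,-0.1428],[0,0,-0.1428],[0,0,-0.1428],[0,0,-0.1428],[0,0,-0.1428],[0,0,0],[0,0,0]], delta_pos=[[0,0,0],[0,0,0],[0,0,0],[0,0,0],[0,0,0],[0,0,0],[0,0,0],[0,0,0],[0,0,0],[0,0,0],[0,0,0]], gripper=[4.5,4.5,4.5,4.5,4.5,4.5,4.5,4.5,4.5,4.5,4.5])

```text
time_s: 18.7
tool_pos: [0.5612, 0.0562, 0.2636]
tool_rot: [-180.0, -0.0, 158.4]
force: [0.0, -0.1, -0.2]
grip_width: 0.045
grasp_force: 0.0
```

```bash
python3 - <<'E'
from h import *
np.set_printoptions(precision=4,suppress=True)
o=telemetry.get_obs();print(o['time_s'],o['qpos'],o['tool_pos'],o['tool_rot'],o['grip_width'],o['force'])
w=eyes.read_camera('wrist');s=eyes.read_camera('scene')
a=w['pixels'][50:350,170:470];b=cv2.resize(s['pixels'][195:305,350:460],(440,440),interpolation=2)[70:370]
cv2.imwrite('pics/c5.png',np.hstack([a,b])[:,:,::-1])
E
```

```text
18.7 [ 37.2072  12.7526 -52.4177  91.9014  10.2205  80.3996  52.1838] [0.5612 0.0562 0.2636] [-179.9943   -0.006   158.4242] 0.0450172063797742 [ 0.0446 -0.1202 -0.2298]
```

View pics/c5.png

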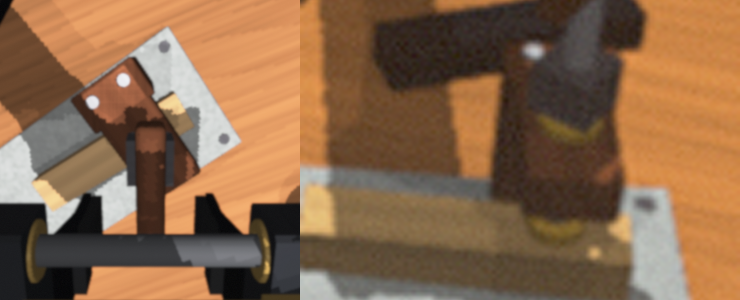

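The key stands seated with its handle in line with the hand, at crop (150,180). The foot is visible under the arm in the scene crop at (555,225). Retake it.

drive_tool(angular=[[0,0,0],[0,0,0],[0,0,0],[0,0,0],[0,0,0],[0,0,0],[0,0,0],[0,0,0],[0,0,0],[0,0,0]], delta_pos=[[0.03,-0.05,2],[0,0,1.8],[0,0,0.6],[0,0,0],[0,0,0],[0,0,0],[0,0,0],[0,0,0],[0,0,0],[0,0,0]], gripper=[4.5,4.5,4.5,4.5,1.0,1.0,1.0,1.0,1.0,1.0], squeeze=30)

```text
time_s: 19.8
tool_pos: [0.5611, 0.0564, 0.22]
tool_rot: [180.0, 0.0, 158.6]
force: [0.1, 0.7, 1.3]
grip_width: 0.0153
grasp_force: 29.8
```

drive_tool(angular=[[0,0,0.14],[0,0,0.14],[0,0,0.14],[0,0,0.14],[0,0,0.14],[0,0,0.14],[0,0,0.14],[0,0,0.14],[0,0,0.14],[0,0,0.14],[0,0,0.14],[0,0,0.14],[0,0,0.14],[0,0,0.14],[0,0,0.14]], delta_pos=[[0,0,0.018],[0,0,0.018],[0,0,0.018],[0,0,0.018],[0,0,0.018],[0,0,0.018],[0,0,0.018],[0,0,0.018],[0,0,0.018],[0,0,0.018],[0,0,0.018],[0,0,0.018],[0,0,0.018],[0,0,0.018],[0,0,0.018]], gripper=[1.0,1.0,1.0,1.0,1.0,1.0,1.0,1.0,1.0,1.0,1.0,1.0,1.0,1.0,1.0])

```text
time_s: 21.3
tool_pos: [0.5606, 0.0576, 0.2173]
tool_rot: [-179.9, -0.1, 38.0]
force: [0.1, 3.4, 1.4]
grip_width: 0.0156
grasp_force: 29.8
```

drive_tool(angular=[[0,0,0.14],[0,0,0.14],[0,0,0.14],[0,0,0.14],[0,0,0.14],[0,0,0.14],[0,0,0.14],[0,0,0.14],[0,0,0],[0,0,0]], delta_pos=[[0,0,0.018],[0,0,0.018],[0,0,0.018],[0,0,0.018],[0,0,0.018],[0,0,0.018],[0,0,0.018],[0,0,0.018],[0,0,0],[0,0,0]], gripper=[1.0,1.0,1.0,1.0,1.0,1.0,1.0,1.0,1.0,1.0])

```text
time_s: 22.3
tool_pos: [0.5612, 0.0574, 0.2159]
tool_rot: [-179.9, -0.0, -25.6]
force: [1.4, 4.1, 1.2]
grip_width: 0.016
grasp_force: 29.9
```

```bash
python3 - <<'E'
from h import *
np.set_printoptions(precision=4,suppress=True)
o=telemetry.get_obs();print(o['time_s'],o['qpos'],o['tool_pos'],o['tool_rot'],o['grip_width'],o['force'],o['wrist_torque'])
E
```

```text
22.3 [  18.9741   10.6563  -30.7933   96.4528    5.553    74.3417 -128.4997] [0.5612 0.0574 0.2159] [-179.8751   -0.0231  -25.6227] 0.016005205505775826 [1.3717 4.0897 1.1671] [ 1.3195 -0.4052 -0.028 ]
```

drive_tool(angular=[[0,0,0.12],[0,0,0.12],[0,0,0.12],[0,0,0],[0,0,0]], delta_pos=[[0,0,0.016],[0,0,0.016],[0,0,0.016],[0,0,0],[0,0,0]], gripper=[1.0,1.0,1.0,1.0,1.0])

```text
time_s: 22.8
tool_pos: [0.5612, 0.0571, 0.2154]
tool_rot: [-179.9, 0.0, -46.2]
force: [2.4, 4.3, 0.6]
grip_width: 0.0157
grasp_force: 30.0
```

```bash
python3 - <<'E'
from h import *
np.set_printoptions(precision=4,suppress=True)
o=telemetry.get_obs();print(o['time_s'],o['qpos'],o['tool_pos'],o['tool_rot'],o['force'],o['wrist_torque'])
E
```

```text
22.8 [  17.3351   10.4563  -28.8886   96.5401    5.1541   74.2443 -148.7254] [0.5612 0.0571 0.2154] [-179.8804    0.0065  -46.1814] [2.4219 4.3    0.6001] [ 1.48   -0.6351  0.0272]
```

drive_tool(angular=[[0,0,0],[0,0,0],[0,0,0],[0,0,0],[0,0,0],[0,0,0],[0,0,0],[0,0,-0.1372],[0,0,-0.1372],[0,0,-0.1372],[0,0,-0.1372],[0,0,-0.1372],[0,0,-0.1372],[0,0,-0.1372],[0,0,-0.1372],[0,0,-0.1372],[0,0,-0.1372],[0,0,-0.1372],[0,0,-0.1372],[0,0,-0.1372]], delta_pos=[[0,0,0],[0,0,0],[0,0,0],[0,0,0],[0,0,0],[0,0,-2],[0,0,-3],[0,0,0],[0,0,0],[0,0,0],[0,0,0],[0,0,0],[0,0,0],[0,0,0],[0,0,0],[0,0,0],[0,0,0],[0,0,0],[0,0,0],[0,0,0]], gripper=[4.5,4.5,4.5,4.5,4.5,4.5,4.5,7,7,7,7,7,7,7,7,7,7,7,7,7])

```text
time_s: 24.8
tool_pos: [0.5606, 0.0557, 0.265]
tool_rot: [180.0, 0.0, 56.0]
force: [-0.4, 0.3, 0.8]
grip_width: 0.0699
grasp_force: 0.0
```

drive_tool(angular=[[0,0,-0.1372],[0,0,-0.1372],[0,0,-0.1372],[0,0,-0.1372],[0,0,-0.1372],[0,0,-0.1372],[0,0,0],[0,0,0],[0,0,0],[0,0,0],[0,0,0],[0,0,0]], delta_pos=[[0,0,0],[0,0,0],[0,0,0],[0,0,0],[0,0,0],[0,0,0],[-3.2,0,0],[-3.2,0,0],[-3.2,0,0],[-3.2,0,0],[0,0,0],[0,0,0]], gripper=[7,7,7,7,7,7,7,7,7,7,7,7])

```text
time_s: 26.0
tool_pos: [0.5891, -0.0698, 0.2647]
tool_rot: [-180.0, -0.0, 102.8]
force: [0.5, 0.8, 0.2]
grip_width: 0.0698
grasp_force: 0.0
```

```bash
python3 - <<'E'
from h import *
np.set_printoptions(precision=4,suppress=True)
o=telemetry.get_obs();print(o['time_s'],o['qpos'],o['tool_pos'],o['tool_rot'],o['grip_width'],o['force'])
w=eyes.read_camera('wrist');s=eyes.read_camera('scene');np.save('w5.npy',w,allow_pickle=True);np.save('s5.npy',s,allow_pickle=True)
for d in models.cut_out(w,'block_center'):
    ys,xs=np.nonzero(d['pixels']);print(d['p'],d['centre'],xs.min(),xs.max(),ys.min(),ys.max())
a=w['pixels'][0:300,140:500];b=cv2.resize(s['pixels'][205:305,360:460],(400,400),interpolation=2)[50:350]
cv2.imwrite('pics/c6.png',np.hstack([a,b])[:,:,::-1])
E
```

```text
26.0 [ 35.5809  14.028  -37.2391  88.0958   8.5207  80.8009  10.5465] [ 0.5891 -0.0698  0.2647] [-179.9609   -0.0333  102.7512] 0.06981602266999212 [0.5183 0.7923 0.2036]
0.7 [104.5, 70.0] 42 164 0 150
0.6 [318.5, 127.3] 294 339 67 188
```

View pics/c6.png

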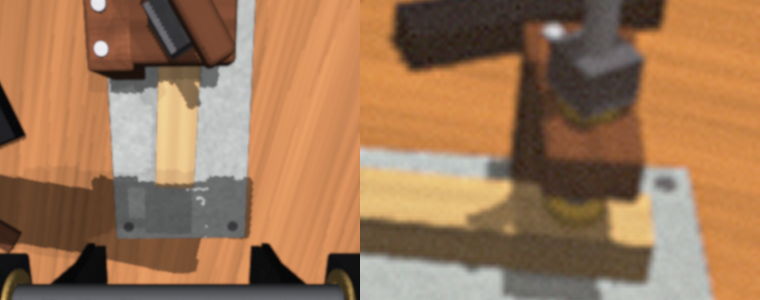

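The key stands seated and the foot rests at the block's top. The block's free end is in the full wrist image at about (316,186), with its sides at x≈296 and x≈337.

```bash
python3 - <<'E'
from h import *
np.set_printoptions(precision=4,suppress=True)
w=np.load('w5.npy',allow_pickle=True).item();s=np.load('s5.npy',allow_pickle=True).item();h=w['pixels'].astype(int)
sat=h[...,0]-h[...,2]
for y in range(80,192,12):
    x=np.nonzero(sat[y,280:350]>60)[0]+280;print(y,x.min() if len(x) else None,x.max() if len(x) else None)
print(sat[170:196:2,316])
m=(sat>60).astype(np.uint8);m[:75]=0;m[192:]=0;m[:,:285]=0;m[:,:][:,348:]=0
L=[];Rr=[]
for y in range(100,180,4):
    x=np.nonzero(m[y])[0]; L.append(onz(w,(x.min()-.5,y),.05));Rr.append(onz(w,(x.max()+.5,y),.05))
L=np.array(L);Rr=np.array(Rr);C=(L+Rr)/2
f=np.polyfit(C[:,1],C[:,0],1);print('width',np.linalg.norm(L-Rr,axis=1).mean()*np.cos(0),'yaw of length axis',90-np.degrees(np.arctan(f[0])),)
e=onz(w,(316,186),.05);c=np.array([.5613,.0574]);R0=np.array([[np.cos(np.radians(13.1)),np.sin(np.radians(13.1))],[-np.sin(np.radians(13.1)),np.cos(np.radians(13.1))]])
print('end',e,'jig',R0@(e[:2]-c)); print('centreline jig',(R0@(C[:,:2]-c).T).T[[0,-1]])
o=telemetry.get_obs();T=rot(o['tool_rot'])
for d in (.012,.014):
    ex=e.copy(); u=np.array([-f[0],-1])*-1; u/=np.linalg.norm(u); g=np.r_[np.polyval(f,e[1]+d*.974),e[1]+d*.974,.036]; print(g,T.T@(g-o['tool_pos'])*100)
t=eyes.read_camera('top')
print(proj(s,e),proj(t,e))
i=np.rint(proj(s,e)).astype(int);print(s['pixels'][i[1]-6:i[1]+7:2,i[0]-10:i[0]+11:2,0].astype(int))
E
```

```text
80 302 308
92 298 322
104 298 327
116 297 336
128 297 336
140 297 335
152 297 334
164 296 334
176 296 333
188 None None
[93 93 93 93 93 93 85 57 45 19  0  0 -1]
width 0.03822180728127912 yaw of length axis 102.09485701259385
end [ 0.5887 -0.0761  0.05  ] jig [-0.0036 -0.1363]
centreline jig [[-0.0064 -0.0508]
 [-0.005  -0.1257]]
[ 0.5852 -0.0644  0.036 ] [ 0.3513 -0.3292 22.9214]
[ 0.5847 -0.0625  0.036 ] [ 0.5505 -0.3261 22.9215]
[349.3853 264.7937] [273.4011 161.1332]
[[119 117 115 112 112 105 101 152 219 214 215]
 [115 111 116 111 113 106 107 186 219 218 220]
 [100 106 105 108 108 102 117 172 212 210 213]
 [ 96  95  95  91  95  99 113 181 217 216 216]
 [ 96  96  96  99 102 104 125 206 219 219 228]
 [ 93  97  91  98  97 111 120 192 211 214 223]
 [ 96  97 101  95 100  94  89  98 124 146 190]]
```

drive_tool(angular=[[0,0,0.02],[0,0,0],[0,0,0],[0,0,0],[0,0,0],[0,0,0],[0,0,0],[0,0,0],[0,0,0],[0,0,0]], delta_pos=[[0.62,-0.31,0],[0,0,3],[0,0,4],[0,0,4],[0,0,4],[0,0,3],[0,0,2],[0,0,1.4],[0,0,0],[0,0,0]], gripper=[7,7,7,7,7,7,7,7,7,7])

```text
time_s: 27.2
tool_pos: [0.5854, -0.0631, 0.0519]
tool_rot: [179.9, 0.0, 101.7]
force: [0.1, 0.4, -0.2]
grip_width: 0.07
grasp_force: 0.0
```

drive_tool(angular=[[0,0,0],[0,0,0],[0,0,0],[0,0,0],[0,0,0],[0,0,0],[0,0,0],[0,0,0],[0,0,0]], delta_pos=[[-0.1,0,0.6],[0,0,0.4],[0,0,0],[0,0,0],[0,0,0],[0,0,0],[0,0,0],[0,0,0],[0,0,0]], gripper=[7,7,7,3.5,3.5,3.5,3.5,3.5,3.5], squeeze=15)

```text
time_s: 28.1
tool_pos: [0.5849, -0.0646, 0.0411]
tool_rot: [-180.0, 0.0, 101.7]
force: [-0.4, -1.0, 1.1]
grip_width: 0.0401
grasp_force: 15.0
```

```bash
python3 - <<'E'
from h import *
np.set_printoptions(precision=4,suppress=True)
o=telemetry.get_obs();print(o['time_s'],o['tool_pos'],o['tool_rot'],o['grip_width'],o['grasp_force'],o['force'])
E
```

```text
28.1 [ 0.5849 -0.0646  0.0411] [-179.984     0.0048  101.6908] 0.04009510843925891 14.95495795737952 [-0.3754 -0.9835  1.134 ]
```

drive_tool(angular=[[0,0,0],[0,0,0],[0,0,0],[0,0,0],[0,0,0],[0,0,0],[0,0,0],[0,0,0]], delta_pos=[[-0.25,0,0],[-0.25,0,0],[-0.25,0,0],[-0.25,0,0],[-0.25,0,0],[-0.25,0,0],[-0.25,0,0],[-0.25,0,0]], gripper=[3.5,3.5,3.5,3.5,3.5,3.5,3.5,3.5])

```text
time_s: 28.9
tool_pos: [0.5889, -0.0805, 0.0411]
tool_rot: [180.0, -0.2, 101.9]
force: [-2.0, 6.7, 2.8]
grip_width: 0.0401
grasp_force: 14.9
```

drive_tool(angular=[[0,0,0],[0,0,0],[0,0,0],[0,0,0]], delta_pos=[[0,0,0],[0,0,0],[0,0,0],[0,0,0]], gripper=[3.5,3.5,3.5,3.5])

```text
time_s: 29.3
tool_pos: [0.5891, -0.0811, 0.0412]
tool_rot: [180.0, -0.2, 101.8]
force: [-0.5, 5.1, 2.7]
grip_width: 0.0401
grasp_force: 14.9
```

drive_tool(angular=[[0,0,0],[0,0,0],[0,0,0],[0,0,0],[0,0,0],[0,0,0],[0,0,0],[0,0,0],[0,0,0],[0,0,0]], delta_pos=[[-0.15,0,0],[-0.15,0,0],[0,0,0],[0,0,0],[0,0,0],[0,0,0],[0,0,0],[0,0,0],[0,0,0],[0,0,0]], gripper=[3.5,3.5,3.5,3.5,7,7,7,7,7,7])

```text
time_s: 30.3
tool_pos: [0.5897, -0.0873, 0.041]
tool_rot: [-180.0, 0.0, 101.7]
force: [0.4, 0.4, 0.1]
grip_width: 0.0691
grasp_force: 0.0
```

drive_tool(angular=[[0,0,0],[0,0,0],[0,0,0],[0,0,0],[0,0,0],[0,0,0],[0,0,0],[0,0,0],[0,0,0],[0,0,0],[0,0,0]], delta_pos=[[0,0,-2],[0,0,-3],[0,0,-4],[0,0,-4],[0,0,-4],[0,0,-4],[-3,0,0],[-3,0,0],[0,0,0],[0,0,0],[0,0,0]], gripper=[7,7,7,7,7,7,7,7,7,7,7])

```text
time_s: 31.4
tool_pos: [0.6018, -0.1444, 0.2509]
tool_rot: [-180.0, -0.1, 101.8]
force: [0.2, 0.0, -0.0]
grip_width: 0.0703
grasp_force: 0.0
```

```bash
python3 - <<'E'
from h import *
np.set_printoptions(precision=4,suppress=True)
o=telemetry.get_obs();print(o['time_s'],o['tool_pos'],o['force'])
w=eyes.read_camera('wrist');s=eyes.read_camera('scene')
sat=w['pixels'][...,0].astype(int)-w['pixels'][...,2]
a=w['pixels'][0:300,140:500];b=cv2.resize(s['pixels'][205:305,350:460],(440,400),interpolation=2)[50:350]
cv2.imwrite('pics/c7.png',np.hstack([a,b])[:,:,::-1])
x=int(proj(w,(.592,-.085,.05))[0]);col=sat[:200,x];r=np.nonzero(col>60)[0];print(x,r.max(),onz(w,(x,r.max()),.05))
E
```

```text
31.4 [ 0.6018 -0.1444  0.2509] [ 0.2239  0.0172 -0.0106]
320 193 [ 0.6063 -0.1539  0.05  ]
```

View pics/c7.png

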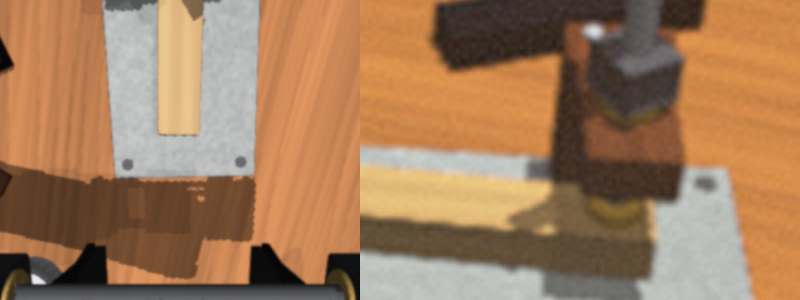

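The key still stands seated, and the foot bears on the block. The block's free end has moved out to (319,134) in the full image, flat on the bed. One numeric check, then I'll hand in.

```bash
python3 - <<'E'
from h import *
w=eyes.read_camera('wrist')
e=onz(w,(319,134),.05);d=e[:2]-np.array([.5884,-.0757]);print(e,np.hypot(*d))
if .014<np.hypot(*d)<.030: print(env.sign_off())
E
```

```text
[ 0.59339978 -0.09705023  0.05      ] 0.021927835964268113
the job is handed in; nothing more can be done
None
```

I handed the job in at about 31 s. The key is seated on the screw. The foot was screwed down about 9 mm and bears on the block, pressed in an estimated 1.6–3.8 mm, worked out from the screw travel and the stated starting gap because it couldn't be read directly. The block is drawn out about 20 mm and still under the foot. The result of the judging was not shown.

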